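Lever up a lock's dust cover, then key it open and hold it

TASK

Open the lock of the green coffee-money box: with the blade of the wooden-handled spreading knife (not with the fingers) lever the red dust cover on the lock up and over until it stands open, and lay the knife back down on the worktop. Then take the blue-headed key from its wooden holder, push it fully home in the lock past the sticky pins, turn it a quarter turn clockwise (seen from above) against the return spring, and finish while still gripping the key and holding it turned. Leave the two coffee pods and the salt shaker where they stand.

Things in the scene. Friction and masses are not known exactly. Their poses are not given: they have to be found in the camera images.
- lock_box: flat green steel money box, fixed, 154 x 144 x 55 mm (x, y, z); origin at the centre of its underside on the worktop; its -x side is the front (lock side, towards the robot), +x the back. On it stands a steel lock housing 58 mm long in x, 56 mm wide in y, top 93 mm above the worktop; the housing's front face is 25 mm in front (-x) of the keyhole axis. A small fixed steel keeper, 16 mm high, stands on the box left (+y) of the housing
- keyhole (a point): centre of the keyway's mouth in the brass plug, on the housing's top face, 93 mm above the worktop, hidden under the cover at first; 30 mm in front (-x) of the box's origin; axes are the box's. The keyway goes straight down, 32 mm deep; at rest the slot is 16 mm long in x and 5 mm wide in y (1 mm free play each side of the key), with a 1.5 mm lead-in. Two spring pins in its +y side, 10 and 19 mm down, drag on the key: the push takes roughly 5 to 10 N
- lock_plug (a joint): the brass plug's turn, rad: 0 at rest, grows clockwise seen from above, stop at 1.60; a spring (about 0.02 N m at rest to 0.1 N m at the stop) turns it back when let go. The key turns it, with about 0.15 rad of play before the plug follows, so turn a full quarter or slightly on, up to the stop; a small brass bolt on the housing's left side draws in as it turns
- lock_cover (a joint): angle of the red dust cover, rad: 0 shut (lying on the housing), 1.57 upright, stop at 2.0 leaning backwards; a stiff hinge (about 0.05 N m) that stays where it is left
- cover_hinge (a point): middle of the cover's hinge line, which runs along the box's y at the back of the housing; 33 mm behind (+x) the keyhole and 2 mm above the housing's top
- cover_lip (a point): middle of the front edge of the cover's underside; turns with the cover (its x axis points from lip to hinge). The cover is 69 mm long from hinge to lip, 54 mm wide, 3 mm thick, and when shut its lip stands 11 mm out over the housing's front face, with 38 mm of free space below it down to the box
- knife_grip (a point): spreading knife lying on the worktop: point in its pale wooden handle, near the knife's centre of mass, half-way up (13 mm above the worktop); handle 90 mm long (58 mm behind to 32 mm ahead of this point), 20 mm wide (y), 26 mm high; the knife's x axis points to the blade's tip
- knife_tip (a point): end of the knife's steel blade: 97 mm ahead (+x) of knife_grip at the same height; blade 58 mm long from the 7 mm brass bolster (which ends 39 mm ahead of knife_grip), 18 mm wide, 2.5 mm thick, flat side level, mid-height of the handle
- knife: the spreading knife, 155 mm long overall, 80 g; origin on its underside where the handle meets the bolster
- key_holder: fixed wooden block 50 x 50 x 36 mm on the worktop with a slot in which the key stands; origin at the centre of its underside; the slot is along its x
- key_grip (a point): centre of the key's blue head, 30 mm wide (x), 10 mm thick (y), 28 mm high; standing in the holder it is 64 mm above the worktop. Take it across its 10 mm thickness. When the key is home in the lock this point is 28 mm above the keyhole
- key_tip (a point): lower end of the key's blade, 56 mm below key_grip on the key's axis; blade 14 mm wide (x), 3 mm thick (y), 28 mm long with a tapered tip, up to the shoulder of the 22 x 9 mm steel neck, which is 14 mm high and stops on the plug's face when the key is home. The key is symmetric: it fits either way round; z is up
- key: the key, 30 g, 70 mm long; origin at the blade's tip, z along the blade to the head
- pod_blue: bystander: coffee pod with a blue foil, 51 mm wide, 44 mm high; origin at the centre of its underside
- pod_gold: bystander: coffee pod with a golden-brown foil, 51 mm wide, 44 mm high; origin at the centre of its underside
- shaker: bystander: glass salt shaker with a grey top, 44 mm wide, 90 mm high; origin at the centre of its underside
There are look-alikes about, which are no part of the job. Of the things that look like the key, the larger one is meant.

How it is judged:
By the outcome, as a careful person would: the job done as asked, in the order asked, and still so for the second after the job is handed in, while the arm keeps its last pose, push and grip.
It also fails if it takes over 72 s, if anything falls off the work surface, if the arm or the gripper's body presses on something with over 40 N, if the wrist force passes 120 N, or if a joint passes its speed limit or range.

ROBOT

A 7-joint arm with a two-finger parallel gripper is mounted at the origin on a cart in front of the work surface, level with it; the furniture and walls round the work are solid. World frame = base frame: x ahead of the robot, y to its left, z up, the work surface at z = 0. Lengths are in m, angles in degrees, forces in N, time in s.
With the tool pointing down it reaches from about 0.35 to 0.775 m from the base axis. Payload 3.1 kg.
Tool frame: the origin (TCP) lies on the centre line of the jaws, within the pads' length; the fingertips stand 17 mm ahead of it and the grasp point (between the pads) lies 2 mm behind it (robot.tip_reach is the distance from the TCP to the fingertips, in m); z points along the fingers, y is the line along which they close (so a half turn about z gives the same grasp; the last joint's range is limited). The gripper opens to 85 mm and grips with 20 to 120 N. Pads are 22 mm wide; open, the fingers measure 114 mm over their backs; the gripper's body (76 mm by 85 mm) begins 54 mm behind the grasp point. The pads swing forward as they close: fully open they stand 13 mm farther back than shut.
Start: joints at [64.475, 17.813, 0.802, 86.603, -0.252, 75.585, -1.558], TCP at [0.216, -0.506, 0.248] pointing down, gripper open.
Joint ranges: [-154.91, 154.91], [-16.99, 109.72], [-72.82, 74.43], [7.12, 147.25], [-82.49, 262.49], [11.32, 116.49], [-174.64, 174.64]. Speed limits (degrees/s): [159.86, 159.86, 180, 180, 180, 180, 180].

INTERFACE

Orientations are given as [roll, pitch, yaw] about the fixed x, y, z axes, in that order (R = Rz(yaw) Ry(pitch) Rx(roll)).
In Python, from station import robot, fingers, vision, workorder, recognise gives the robot as it stands. Calls block until the motion is done:
- robot.move_to(position, orientation): joint-space move of the TCP to a pose.
- robot.line_to(position, orientation=None, velocity=0.15, f_stop=None): straight line of the TCP; orientation=None keeps the orientation; velocity is the mean speed in m/s. With f_stop (N) it stops when the force on the tool has changed by that much, and returns True; else False.
- robot.move_j(angles): joint-space move.
- fingers.gripper_to(opening, force=None): opening from 0.0 (shut) to 1.0 (fully open); force is the grip in N (None keeps the last); returns when the fingers have stopped.
- robot.pause(seconds).
- robot.inverse_kinematics(position, orientation): joint angles nearest the present ones, or None.
- vision.grab_frame(name): name is "scene" or "top" or "wrist"; returns the picture (400x640x3 uint8, red, green, blue); there is no depth.
- vision.calibration(name): a dict with "mtx" (3x3 intrinsics, pixels), "extrinsics" (4x4, takes a point from world to camera coordinates); the wrist camera has in their place "T_tool_cam" (4x4, takes a point from camera to tool coordinates, whose origin is the TCP and whose axes are the flange's). Camera axes: x right, y up, looking along -z (the intrinsics and any distortion apply to the point x, -y, -z); pixel columns grow to the right and rows downward; lengths in m; the calibration is good to about 2 mm. A picture is of the moment at which its call begins: read the wrist's pose just before it. calibration takes no time and is no camera call.
A pose or a line that the arm cannot do raises robot.PlanningError and nothing moves.
- workorder.close_job(): hands the job in; it is judged then, once.
Trained networks look in the newest picture that a camera, given by its name, has taken for a name from the list of things; names that differ only in an ending like _2 or _b are one class to them, and where a whole thing is asked for, a point or a joint stands for the part that bears it (a point fixed in the world has none). Each returns a list of dicts, best first, with "p" (0 to 1); they miss things now and then, are a little off and sometimes report something else, mostly with a low value. They report only what shows in the picture. A call takes as long as a camera call. They do not tell look-alikes from the thing itself.
- recognise(label, camera): "rect" ([centre column, centre row, width, height] in pixels, round what is visible of it).
Readings, each from a call of its own:
- robot.current_time_s(): time.
- robot.current_joint_positions(): joint angles.
- robot.current_dq(): joint speeds.
- robot.current_joint_torque(): joint torques, N m.
- robot.current_tool_pos(): TCP position.
- robot.current_eef_rot(): TCP orientation.
- robot.current_contact_force(): force on the tool from outside, world axes, zero at the start.
- robot.current_torque(): the same for the moment, N m.
- robot.current_finger_gap(): opening from 0.0 (shut) to 1.0 (fully open).
- robot.current_gripper_force(): force on a finger pad.
Only numpy, scipy, OpenCV 4.12 (cv2) and the standard library are available. Lean on these libraries where they do the work, as an engineer would, in place of code of your own. Each camera call takes 0.05 s, during which the arm holds its last target. There are 200 camera calls.

## Working session

There is one attempt and no reset: what is moved stays moved. The work goes in short steps, each a Python script; the robot and the scene stay as the last script left them, time stands still between calls to the robot, and variables do not carry over. Pictures are saved under pics/ and viewed, at most 10 in all, crops included, and the job is handed in when it is done.

```bash
ls; mkdir -p pics; cat > h.py <<'E'
import numpy as np, cv2
from scipy.spatial.transform import Rotation as R
from station import robot, fingers, vision, workorder, recognise
def grab(n,fn=None):
    im=vision.grab_frame(n)
    if fn: cv2.imwrite('pics/'+fn,cv2.cvtColor(im,cv2.COLOR_RGB2BGR))
    return im
def cam(n):
    c=vision.calibration(n); K=np.array(c['mtx'])
    if 'extrinsics' in c: E=np.array(c['extrinsics'])
    else:
        T=np.eye(4); T[:3,:3]=R.from_euler('xyz',robot.current_eef_rot(),degrees=True).as_matrix(); T[:3,3]=robot.current_tool_pos()
        E=np.linalg.inv(T@np.array(c['T_tool_cam']))
    return K,E
def ray(c,u,v):
    K,E=c; d=np.linalg.inv(K)@[u,v,1]; d=np.array([d[0],-d[1],-d[2]])
    Rw=E[:3,:3].T; return -Rw@E[:3,3], Rw@d
def pix2w(c,u,v,z):
    o,d=ray(c,u,v); return o+d*(z-o[2])/d[2]
def w2pix(c,p):
    K,E=c; q=E[:3,:3]@np.array(p)+E[:3,3]; h=K@[q[0],-q[1],-q[2]]; return h[:2]/h[2]
E
python3 - <<'E'
from h import *
for n in ['scene','top']:
    grab(n,n+'0.png'); print(n,{k:(np.round(v,3).tolist() if k!='name' else v) for k,v in vision.calibration(n).items()})
    for l in ['lock_box','lock_cover','knife','key','key_holder','pod_blue','pod_gold','shaker']:
        print(l,[(round(float(r['p']),2),np.round(r['rect']).tolist()) for r in recognise(l,n)])
print({k:np.round(v,3).tolist() for k,v in vision.calibration('wrist').items()},robot.current_eef_rot(),robot.current_time_s())
E
```

```text
pics
scene {'mtx': [[483.726, 0.0, 315.807], [0.0, 483.726, 195.929], [0.0, 0.0, 1.0]], 'extrinsics': [[0.613, -0.79, -0.013, -0.382], [0.612, 0.464, 0.64, -0.439], [-0.5, -0.4, 0.768, -0.794], [0.0, 0.0, 0.0, 1.0]]}
lock_box [(0.19, [336.0, 210.0, 85.0, 78.0])]
lock_cover [(0.89, [328.0, 201.0, 38.0, 28.0])]
knife [(0.89, [202.0, 181.0, 45.0, 45.0])]
key [(0.68, [414.0, 284.0, 14.0, 14.0]), (0.48, [351.0, 309.0, 10.0, 22.0])]
key_holder [(0.93, [412.0, 299.0, 35.0, 33.0])]
pod_blue [(0.74, [441.0, 230.0, 20.0, 26.0])]
pod_gold [(0.61, [275.0, 145.0, 20.0, 26.0])]
shaker [(0.85, [245.0, 128.0, 16.0, 29.0]), (0.68, [411.0, 298.0, 32.0, 35.0])]
top {'mtx': [[369.7, 0.0, 320.812], [0.0, 369.7, 195.813], [0.0, 0.0, 1.0]], 'extrinsics': [[0.012, -1.0, 0.004, -0.017], [0.986, 0.013, 0.169, -0.638], [-0.169, 0.002, 0.986, -0.857], [0.0, 0.0, 0.0, 1.0]]}
lock_box [(0.59, [330.0, 191.0, 68.0, 68.0])]
lock_cover [(0.63, [333.0, 199.0, 24.0, 35.0])]
knife [(0.87, [203.0, 231.0, 9.0, 65.0])]
key [(0.68, [328.0, 190.0, 66.0, 75.0]), (0.39, [428.0, 223.0, 12.0, 14.0]), (0.22, [204.0, 235.0, 7.0, 61.0])]
key_holder [(0.53, [425.0, 224.0, 28.0, 26.0])]
pod_blue [(0.7, [412.0, 152.0, 18.0, 20.0]), (0.47, [426.0, 222.0, 25.0, 22.0])]
pod_gold [(0.76, [237.0, 159.0, 20.0, 23.0])]
shaker [(0.78, [193.0, 161.0, 28.0, 21.0])]
{'mtx': [[277.401, 0.0, 324.588], [0.0, 277.401, 199.583], [0.0, 0.0, 1.0]], 'T_tool_cam': [[0.0, 0.958, 0.285, 0.073], [1.0, -0.0, 0.001, 0.001], [0.001, 0.285, -0.958, -0.126], [0.0, 0.0, 0.0, 1.0]]} [1.79996555e+02 1.47416370e-03 2.31398256e+01] 0.9
```

```bash
python3 - <<'E'
import cv2,numpy as np
s=cv2.imread('pics/scene0.png'); t=cv2.imread('pics/top0.png')
a=cv2.resize(s[95:355,150:490],None,fx=2.3,fy=2.3,interpolation=3)[:600]
b=cv2.resize(t[125:300,165:465],None,fx=2.6,fy=2.6,interpolation=3)
cv2.imwrite('pics/a.png',a);cv2.imwrite('pics/b.png',b);print(a.shape,b.shape)
E
```

```text
(598, 782, 3) (455, 780, 3)
```

View pics/a.png

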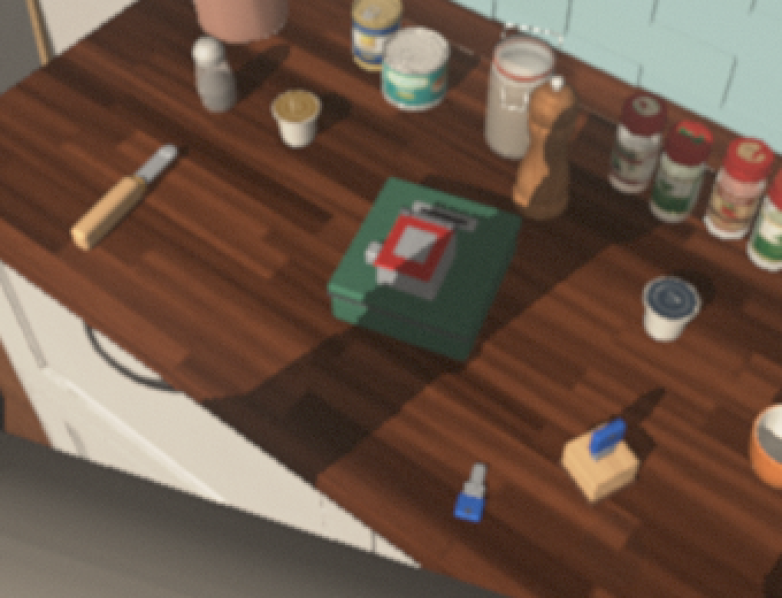

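View pics/b.png

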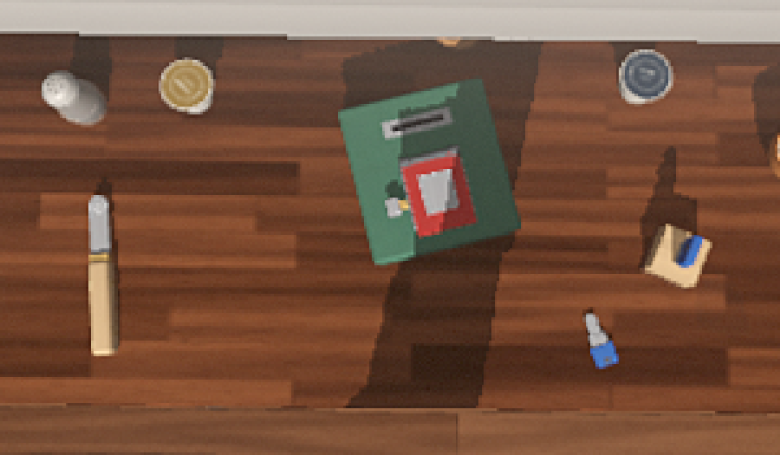

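```bash
python3 - <<'E'
from h import *
ct=cam('top'); cs=cam('scene')
tb=lambda x,y,z: pix2w(ct,165+x/2.6,125+y/2.6,z)
sa=lambda x,y,z: pix2w(cs,150+x/2.3,95+y/2.3,z)
ar=lambda n,v: print(n,np.round(v,3).tolist())
ar('knife tip',(tb(97,194,.013),sa(172,147,.013))); ar('knife end',(tb(104,354,.02),sa(84,242,.005)))
for nm,p,q in [('FL',(375,264),(330,290)),('BL',(338,112),(390,179)),('BR',(482,80),(523,213)),('FR',(520,228),(468,348))]:
    ar(nm,(tb(*p,.055),sa(*q,.055)))
ar('head',(tb(688,250,.071),sa(607,438,.064)))
ar('holder',(tb(677,255,.036),))
ar('pods/shaker',[tb(186,85,.044),tb(645,75,.044),tb(58,85,.09)])
print(robot.current_joint_positions())
for x,y,yaw in [(.5,.3,0),(.5,.3,180),(.4,0,14),(.6,0,14),(.4,0,194),(.6,0,104),(.6,0,-76),(.6,0,194),(.5,-.27,0),(.5,-.27,-60)]:
    print(x,y,yaw,np.round(robot.inverse_kinematics([x,y,.12],[180,0,yaw]) if robot.inverse_kinematics([x,y,.12],[180,0,yaw]) is not None else [0],0))
E
```

```text
knife tip [[0.632, 0.296, 0.013], [0.631, 0.295, 0.013]]
knife end [[0.476, 0.276, 0.02], [0.484, 0.278, 0.005]]
FL [[0.562, 0.018, 0.055], [0.562, 0.011, 0.055]]
BL [[0.708, 0.057, 0.055], [0.707, 0.052, 0.055]]
BR [[0.741, -0.082, 0.055], [0.75, -0.08, 0.055]]
FR [[0.598, -0.117, 0.055], [0.587, -0.128, 0.055]]
head [[0.578, -0.27, 0.071], [0.578, -0.274, 0.064]]
holder [[0.576, -0.27, 0.036]]
pods/shaker [[0.736, 0.206, 0.044], [0.752, -0.242, 0.044], [0.721, 0.314, 0.09]]
[64.47473086 17.81156974  0.80183793 86.60168798 -0.25161519 75.58510791
 -1.55941154]
0.5 0.3 0 [  -2.   35.  -46.   90.   27.   66. -144.]
0.5 0.3 180 [  3.  38. -54.  90.  33.  69.  32.]
0.4 0 14 [ 29.  10. -35. 118.   7.  54. -86.]
0.6 0 14 [ 16.  32. -26.  88.  15.  64. -89.]
0.4 0 194 [ 36.  12. -43. 118.  10.  54.  92.]
0.6 0 104 [ 26.  35. -41.  88.  25.  66.  -7.]
0.6 0 -76 [   6.   30.  -11.   88.    6.   63. -172.]
0.6 0 194 [ 24.  35. -39.  88.  23.  66.  85.]
0.5 -0.27 0 [ 32.  26.  -7.  94.   4.  60. -66.]
0.5 -0.27 -60 [  25.   26.    2.   94.   -1.   60. -122.]
```

```bash
python3 - <<'E'
from h import *
robot.move_to([.545,.287,.22],[180,0,7.3])
robot.line_to([.545,.287,.13],velocity=.2)
c=cam('wrist'); im=grab('wrist','k1.png')
print(recognise('knife','wrist'),robot.current_time_s(),robot.current_joint_positions())
hsv=cv2.cvtColor(im,cv2.COLOR_RGB2HSV)
for nm,p in [('grip',(.536,.284,.013)),('tip',(.632,.296,.013))]: print(nm,w2pix(c,p))
np.savez('k1.npz',K=c[0],E=c[1])
E
```

```text
[{'rect': [326.1, 183.9, 29.1, 170.7], 'p': 0.65}] 4.6083 [   2.17983125   39.89589878  -51.26597662   83.75323339   31.8770126
   71.39818997 -135.35499991]
grip [326.53764584 210.6390096 ]
tip [327.10494734 100.21273398]
```

View pics/k1.png

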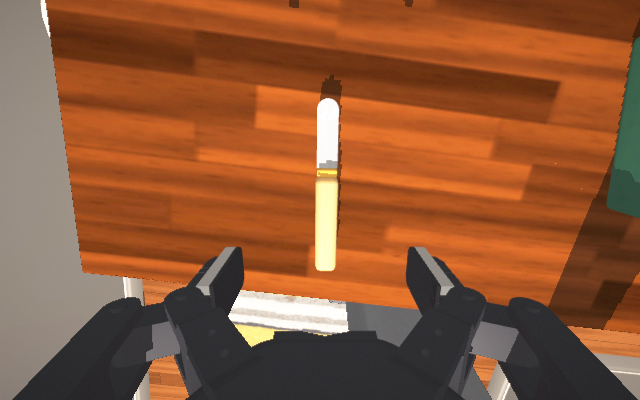

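```bash
python3 - <<'E'
from h import *
d=np.load('k1.npz'); c=(d['K'],d['E'])
tip=pix2w(c,328,97.5,.013); end=pix2w(c,325.2,270,.02); bol=pix2w(c,327,179,.02)
print(tip,end,bol,np.linalg.norm(tip-end))
a=(tip-end)[:2]; a/=np.linalg.norm(a); psi=np.degrees(np.arctan2(a[1],a[0]))
g=(tip[:2]-.097*a+end[:2]+.058*a)/2
print(psi,g)
robot.line_to([*g,.06],[180,0,psi],velocity=.15)
hit=robot.line_to([*g,.0195],velocity=.08,f_stop=8)
print(hit,robot.current_tool_pos())
fingers.gripper_to(0,60); print(robot.current_finger_gap(),robot.current_gripper_force(),robot.current_time_s())
robot.line_to([*g,.15],velocity=.2)
c=cam('wrist'); im=grab('wrist','k2.png'); np.savez('k2.npz',K=c[0],E=c[1]); print(robot.current_tool_pos(),robot.current_eef_rot(),robot.current_contact_force())
print(robot.current_finger_gap())
E
```

```text
[0.63419318 0.29553917 0.013     ] [0.47824927 0.27783364 0.02      ] [0.56731883 0.28769974 0.02      ] 0.1571018423503259
6.477501944477502 [0.53684571 0.28448655]
False [0.53673917 0.28462176 0.0192657 ]
0.2221496520688628 60.98250389099121 6.5
[0.53594657 0.28332834 0.14794267] [179.88329331   0.18960584   6.47965982] [-0.27917295  0.10339516 -1.43585584]
0.2206415135469468
```

View pics/k2.png

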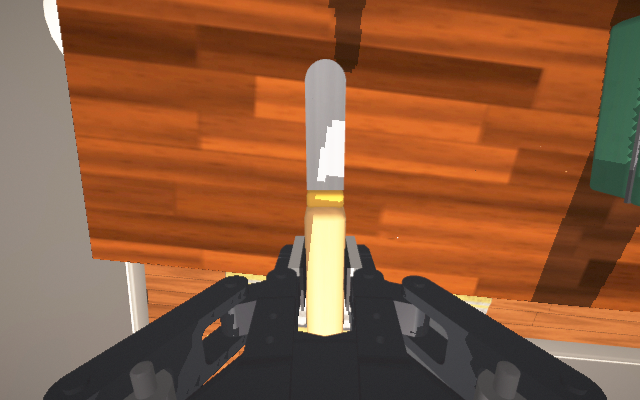

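```bash
python3 - <<'E'
from h import *
ct=cam('wrist'); 
robot.line_to([.472,-.079,.16],[180,0,14.5],velocity=.25)
c=cam('wrist'); im=grab('wrist','l1.png'); np.savez('l1.npz',K=c[0],E=c[1]); print(robot.current_tool_pos(),robot.current_eef_rot())
for l in ['lock_cover','lock_box']: print(recognise(l,'wrist'))
u=np.array([np.cos(np.radians(14.5)),np.sin(np.radians(14.5))]); v=np.array([-u[1],u[0]]); o=np.array([.651,-.033])
P=lambda x,y,z: w2pix(c,[*(o+x*u+y*v),z]).round(1).tolist()
print('cover',[P(x,y,.098) for x,y in [(-.066,.027),(-.066,-.027),(.003,-.027),(.003,.027)]])
print('box',[P(x,y,.055) for x,y in [(-.077,.072),(-.077,-.072),(.077,-.072),(.077,.072)]],robot.current_time_s())
E
```

```text
[ 0.4721233  -0.07744988  0.16010678] [-1.79968034e+02 -2.57553767e-02  1.46455284e+01]
[{'rect': [324.6, 14.8, 91.1, 20.3], 'p': 0.72}]
[{'rect': [325.3, 35.6, 197.6, 69.7], 'p': 0.73}]
cover [[282.6, 39.4], [371.9, 39.6], [378.5, -105.4], [277.4, -105.7]]
box [[232.6, 70.5], [420.9, 71.0], [446.6, -206.0], [209.3, -206.4]] 9.125
```

View pics/l1.png

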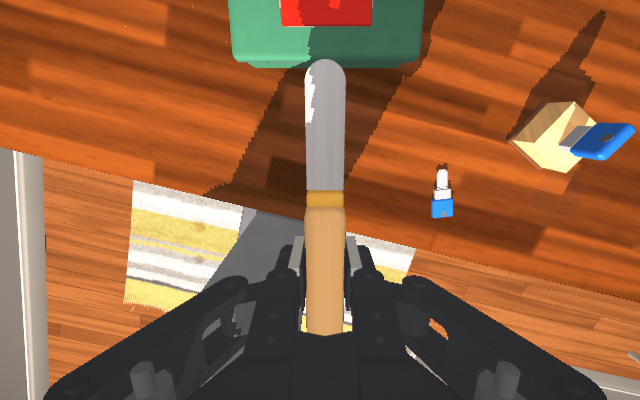

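```bash
cat >> h.py <<'E'
PSI=14.5
u=np.array([np.cos(np.radians(PSI)),np.sin(np.radians(PSI))]); v=np.array([-u[1],u[0]]); o=np.array([.651,-.033])
B=lambda x,y,z: np.array([*(o+x*u+y*v),z])      # box frame -> world
def inB(p): d=np.array(p[:2])-o; return np.array([d@u,d@v,p[2]])
TB=.0063; L=.097
KT=lambda x,z,y=0: B(x-L,y,z+TB)  # TCP for blade tip at box x, height z
E
python3 - <<'E'
from h import *
c=cam('wrist'); p=robot.current_tool_pos(); Rm=R.from_euler('xyz',robot.current_eef_rot(),degrees=True).as_matrix()
print('tip pred',w2pix(c,np.array(p)+Rm@[.097,0,.0063]))
robot.line_to(KT(-.092,.076),[180,0,PSI],velocity=.15)
f0=robot.current_contact_force()
h=robot.line_to(KT(-.040,.076),velocity=.03,f_stop=4)
print(h,inB(robot.current_tool_pos())+[L,0,-TB],robot.current_contact_force()-f0,robot.current_time_s())
c=cam('wrist'); grab('wrist','l2.png')
E
```

```text
tip pred [323.5614759   60.37755049]
True [-0.04802554  0.00023754  0.07505417] [-0.37641356 -0.14337658  0.07986652] 11.15
```

```bash
sed -i 's/o=np.array(\[.651,-.033\])/o=np.array([.6578,-.0312])/' h.py
python3 - <<'E'
from h import *
robot.line_to(KT(-.059,.076),velocity=.05)
f0=robot.current_contact_force()
for th,r in [(0,.062),(.2,.062),(.4,.061),(.6,.060),(.8,.059),(1.0,.058),(1.2,.057),(1.4,.056),(1.6,.054),(1.75,.052),(1.87,.05)]:
    h=robot.line_to(KT(.003-r*np.cos(th),.094+r*np.sin(th)),velocity=.06,f_stop=15)
    print(th,h,np.round(robot.current_contact_force()-f0,1),np.round(inB(robot.current_tool_pos())+[L,0,-TB],4))
    if h: break
print(robot.current_time_s())
c=cam('wrist'); im=grab('wrist','l3.png'); s=grab('scene','s3.png')
a=np.hstack([cv2.resize(s[150:270,270:400],(390,360),interpolation=3),cv2.resize(im[:,120:520],(400,400))[:360]])
cv2.imwrite('pics/c3.png',cv2.cvtColor(a,cv2.COLOR_RGB2BGR))
E
```

```text
0 False [-0.5  0.1 -0.1] [-0.0585 -0.0001  0.0946]
0.2 False [0.1 1.2 0.5] [-0.0572 -0.      0.1068]
0.4 False [-0.9  0.2  0.7] [-0.0524  0.      0.1183]
0.6 False [ 0.1  0.2 -0.1] [-4.560e-02  1.000e-04  1.285e-01]
0.8 False [0.5 0.8 0.6] [-3.710e-02  1.000e-04  1.368e-01]
1.0 False [0.4 0.5 0.4] [-2.77e-02  1.00e-04  1.43e-01]
1.2 False [0.1 0.1 0.3] [-0.0172  0.0002  0.1472]
1.4 False [-0.2  0.6  1. ] [-0.006   0.0002  0.1493]
1.6 False [-0.2  0.4  0.7] [0.0052 0.0003 0.1479]
1.75 False [-0.1  0.2  0.8] [0.0127 0.0002 0.1449]
1.87 False [ 0.5  0.6 -0.4] [0.0179 0.0002 0.1415]
15.2167
```

View pics/c3.png

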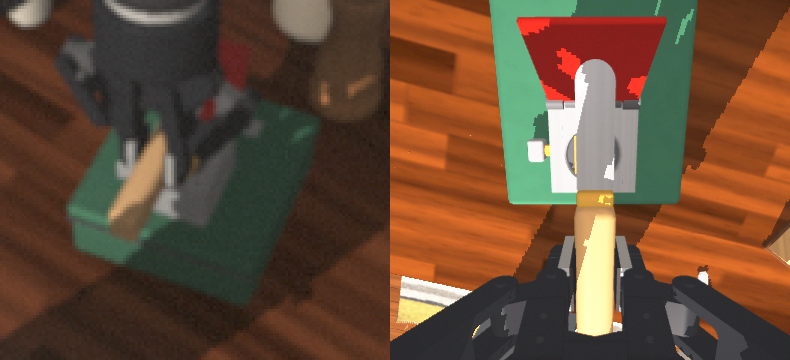

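```bash
python3 - <<'E'
from h import *
robot.line_to(KT(-.05,.15),velocity=.2)
im=grab('wrist','l4.png'); c=cam('wrist'); np.savez('l4.npz',K=c[0],E=c[1])
g=[.5368,.2846]
robot.line_to([*g,.13],[180,0,6.5],velocity=.3)
h=robot.line_to([*g,.0197],velocity=.1,f_stop=6); print(h,robot.current_tool_pos())
fingers.gripper_to(.45); 
robot.line_to([*g,.10],velocity=.2)
robot.line_to([*g,.25],velocity=.3)
fingers.gripper_to(1.0)
robot.move_to([.578,-.272,.25],[180,0,147])
robot.line_to([.578,-.272,.19],velocity=.2)
c=cam('wrist'); k=grab('wrist','h1.png'); np.savez('h1.npz',K=c[0],E=c[1])
print(robot.current_joint_positions().round(1),robot.current_time_s(),robot.current_tool_pos(),robot.current_eef_rot())
for l in ['key','key_holder']: print(recognise(l,'wrist'))
print(w2pix(c,[.578,-.272,.064]))
a=np.hstack([cv2.resize(im[0:200,220:420],(390,390)),cv2.resize(k[80:280,220:420],(390,390))])
cv2.imwrite('pics/c4.png',cv2.cvtColor(a,cv2.COLOR_RGB2BGR))
E
```

```text
True [0.53596977 0.28391976 0.01993762]
[ 56.9  43.1 -60.8  74.9  37.   82.3  55.7] 23.5917 [ 0.57882672 -0.27168253  0.19132926] [1.79936123e+02 9.74335200e-02 1.47015918e+02]
[{'rect': [340.3, 81.2, 45.8, 37.3], 'p': 0.98}]
[{'rect': [322.7, 185.7, 48.6, 59.4], 'p': 0.56}, {'rect': [325.6, 200.5, 13.4, 37.4], 'p': 0.38}]
[323.94834574 196.3803193 ]
```

View pics/c4.png

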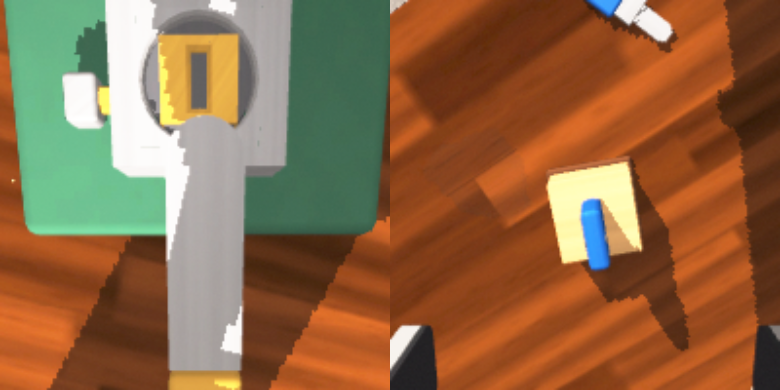

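```bash
python3 - <<'E'
from h import *
d=np.load('l4.npz'); c=(d['K'],d['E']); p=pix2w(c,321.5,42,.093); print('keyhole',p,inB(p))
sl=[pix2w(c,220+x/1.95,y/1.95,.093) for x,y in [(199,50),(198,113)]]; e=sl[0]-sl[1]; print('slot len,yaw',np.linalg.norm(e),np.degrees(np.arctan2(e[1],e[0])))
d=np.load('h1.npz'); c=(d['K'],d['E'])
im=cv2.cvtColor(cv2.imread('pics/h1.png'),cv2.COLOR_BGR2HSV)
m=cv2.inRange(im,(95,120,60),(130,255,255)); m[:150]=0;m[260:]=0
n,lab,st,cen=cv2.connectedComponentsWithStats(m); i=1+np.argmax(st[1:,4]); print(st[i],cen[i])
pts=np.argwhere(lab==i)[:,::-1].astype(np.float32); r=cv2.minAreaRect(pts); print(r)
bx=cv2.boxPoints(r)
w=np.array([pix2w(c,*q,.078) for q in bx]); print(w.round(4))
vv=np.array([im[int(y),int(x),2] for x,y in pts]); 
for row in range(st[i][1],st[i][1]+st[i][3],2):
    q=pts[pts[:,1]==row]; print(row,q[:,0].min(),q[:,0].max(),[int(im[row,int(x),2]) for x in np.linspace(q[:,0].min(),q[:,0].max(),4)])
print(cam('wrist')[1].round(3)[:3,3], np.linalg.inv(c[1])[:3,3])
E
```

```text
keyhole [ 0.62910977 -0.03732635  0.093     ] [-0.02931029  0.00125225  0.093     ]
slot len,yaw 0.01758029421698563 13.30765105393091
[318 182  15  37 370] [324.75675676 199.91351351]
((324.681640625, 199.79449462890625), (35.98164749145508, 10.837329864501953), 80.13418579101562)
[[ 0.5607 -0.2688  0.078 ]
 [ 0.5644 -0.26    0.078 ]
 [ 0.5953 -0.2733  0.078 ]
 [ 0.5915 -0.2824  0.078 ]]
182 322.0 326.0 [249, 249, 248, 211]
184 319.0 327.0 [251, 252, 250, 166]
186 319.0 327.0 [252, 252, 251, 175]
188 318.0 328.0 [250, 255, 255, 128]
190 318.0 328.0 [254, 255, 254, 137]
192 318.0 328.0 [251, 253, 252, 159]
194 319.0 329.0 [252, 253, 252, 126]
196 319.0 329.0 [252, 253, 252, 138]
198 319.0 329.0 [249, 253, 252, 164]
200 320.0 329.0 [251, 253, 251, 191]
202 320.0 329.0 [251, 253, 251, 208]
204 321.0 330.0 [251, 252, 250, 168]
206 321.0 331.0 [252, 252, 250, 131]
208 321.0 331.0 [250, 252, 250, 148]
210 322.0 331.0 [251, 252, 250, 173]
212 322.0 332.0 [251, 252, 249, 110]
214 322.0 332.0 [246, 252, 249, 129]
216 322.0 331.0 [138, 253, 246, 189]
218 325.0 325.0 [136, 136, 136, 136]
[-0.088  0.63  -0.143] [ 0.51807351 -0.2326103   0.31645363]
```

```bash
python3 - <<'E'
from h import *
g=[.580,-.2718]; psi=156.4
fingers.gripper_to(.45)
robot.line_to([*g,.11],[180,0,psi],velocity=.2)
h=robot.line_to([*g,.0625],velocity=.08,f_stop=5); print(h,robot.current_tool_pos())
f0=robot.current_contact_force()
fingers.gripper_to(0,100); print(robot.current_finger_gap(),robot.current_gripper_force(),robot.current_contact_force()-f0)
h=robot.line_to([*g,.13],velocity=.08); print(robot.current_contact_force()-f0)
robot.line_to([*g,.18],velocity=.2)
print(robot.current_finger_gap(),robot.current_tool_pos(),robot.current_eef_rot(),robot.current_time_s())
o2=B(-.0293,.0006,.18)
robot.line_to(o2,[180,0,180+PSI],velocity=.25)
c=cam('wrist'); k=grab('wrist','g1.png'); np.savez('g1.npz',K=c[0],E=c[1])
print(robot.current_tool_pos(),robot.current_eef_rot(),robot.current_time_s(),robot.current_joint_positions().round(1))
for x in (-7,7): print(x,w2pix(c,B(-.0293-x/1000,.0006,.124)))
print('hole',w2pix(c,B(-.0293,.0006,.093)))
cv2.imwrite('pics/c5.png',cv2.cvtColor(cv2.resize(k[130:330,200:450],(750,600),interpolation=3),cv2.COLOR_RGB2BGR))
E
```

```text
False [ 0.58022712 -0.27167323  0.06255773]
0.1019938349300149 97.5440776348114 [-0.50775312 -1.29105849  1.6378624 ]
[ 0.33363171 -0.24923991 -0.7740707 ]
0.09889538623052377 [ 0.58031542 -0.27164459  0.18049848] [1.79993096e+02 5.50692842e-02 1.56407246e+02] 27.275
[ 0.6292284  -0.04040425  0.17952497] [-1.79923947e+02 -6.46545415e-02 -1.65703149e+02] 28.4333 [ 38.6  46.3 -67.8  77.3  42.5  83.5  77.5]
-7 [327.76792427 233.71388687]
7 [327.78947934 215.1250733 ]
hole [327.3806985  210.33961432]
```

View pics/c5.png

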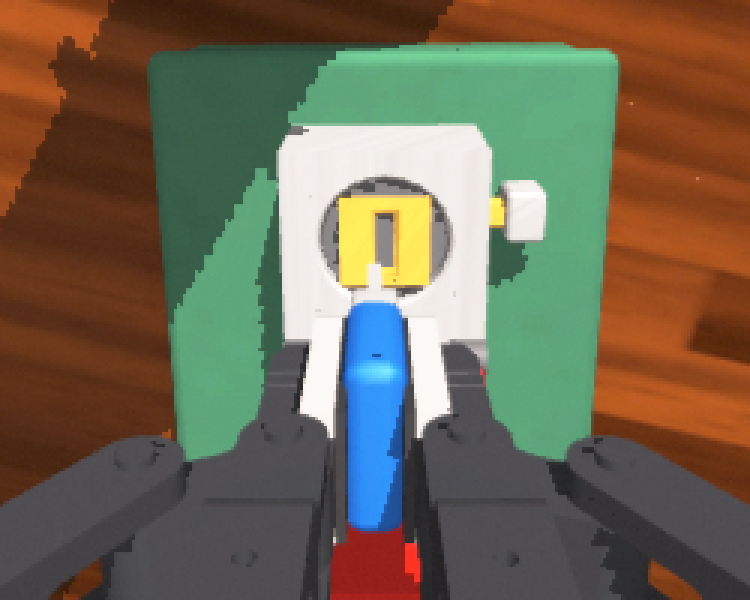

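```bash
python3 - <<'E'
from h import *
d=np.load('g1.npz'); c=(d['K'],d['E']); t=np.array([.6292284,-.04040425,.17952497]); q=inB(t)
for nm,x,z in [('tip7',7,-.0545),('tip5',5,-.0545),('neckbot',11,-.0265),('headbot',15,-.0125),('headtop near',15,.0155),('headtop far',-15,.0155)]:
    print(nm,w2pix(c,[*(t[:2]-x/1000*u),t[2]+z]).round(1))
T=B(-.0293,.0014,.1525)
robot.line_to(T,[180,0,180+PSI],velocity=.08); robot.pause(.4)
print(inB(robot.current_tool_pos()),robot.current_eef_rot())
t=robot.current_tool_pos(); c=cam('wrist'); k=grab('wrist','g2.png')
for nm,x,z in [('tip7',7,-.0545),('neckbot',11,-.0265),('headbot',15,-.0125),('headtop far',-15,.0155)]:
    print(nm,w2pix(c,[*(t[:2]-x/1000*u),t[2]+z]).round(1))
print([w2pix(c,B(-.0293+s,.0014,.093)).round(1) for s in (-.008,0,.008)],robot.current_time_s())
cv2.imwrite('pics/c6.png',cv2.cvtColor(cv2.resize(k[150:300,255:405],(600,600),interpolation=3),cv2.COLOR_RGB2BGR))
E
```

```text
tip7 [324.4 214.7]
tip5 [324.4 217.4]
neckbot [324.3 224.3]
headbot [324.3 227. ]
headtop near [324.1 251. ]
headtop far [324.3 308.6]
[-0.02909296  0.00145432  0.15285509] [-1.79992352e+02  3.41760821e-02 -1.65499903e+02]
tip7 [325.2 214.7]
neckbot [325.3 224.4]
headbot [325.4 227.1]
headtop far [325.5 308.8]
[array([325.1, 210.6]), array([325.1, 221.1]), array([325.1, 231.5])] 29.375
```

View pics/c6.png

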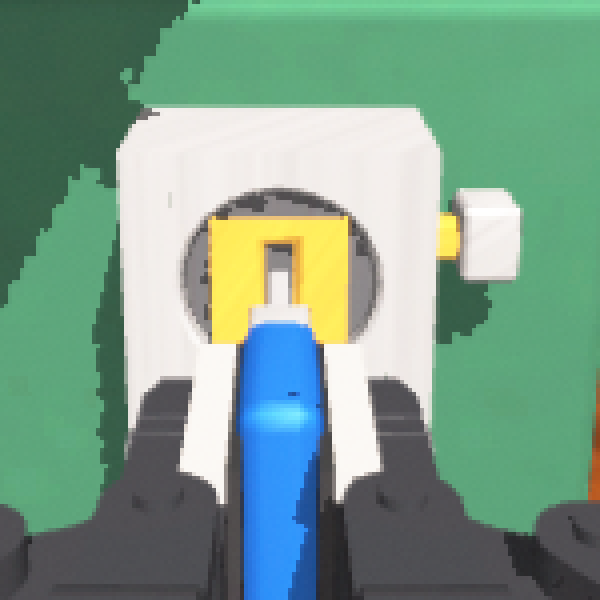

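```bash
python3 - <<'E'
from h import *
t0=np.array([-.0299,.0014])
robot.line_to(B(*t0,.1515),velocity=.05); robot.pause(.2)
f0=robot.current_contact_force()
for z,f in [(.140,7),(.130,20),(.119,30)]:
    h=robot.line_to(B(*t0,z),velocity=.03,f_stop=f)
    print(z,h,inB(robot.current_tool_pos()).round(4),np.round(robot.current_contact_force()-f0,1),np.round(robot.current_torque(),2))
    if h: break
print(robot.current_time_s(),robot.current_finger_gap())
E
```

```text
0.14 False [-0.0301  0.0011  0.1397] [ 0.3 -1.   0.6] [-0.06  0.03  0.  ]
0.13 False [-0.0303  0.0007  0.1293] [ 2.  -2.6 -0.5] [-0.53 -0.21  0.01]
0.119 False [-0.0294  0.0007  0.1202] [-0.4 -5.1  7.3] [-0.91  0.07  0.02]
31.3583 0.10275497145916554
```

```bash
python3 - <<'E'
from h import *
for z in (.1175,.116,.1145):
    h=robot.line_to(B(-.0296,.0008,z),velocity=.03,f_stop=30); robot.pause(.2)
    f=robot.current_contact_force()
    print(z,h,inB(robot.current_tool_pos()).round(4),np.round(f,1),np.round(robot.current_torque(),2))
    if f[2]>25: break
k=grab('wrist','g3.png'); s=grab('scene','s5.png'); print(robot.current_time_s())
a=np.hstack([cv2.resize(k[150:300,255:405],(400,400),interpolation=3),cv2.resize(s[150:270,270:390],(400,400),interpolation=3)])
cv2.imwrite('pics/c7.png',cv2.cvtColor(a,cv2.COLOR_RGB2BGR))
E
```

```text
0.1175 False [-0.0293  0.0007  0.1202] [-3.7 -3.3 12. ] [-0.91  0.65 -0.  ]
0.116 False [-0.0293  0.0007  0.1201] [-4.2 -4.8 17.3] [-1.08  1.13 -0.03]
0.1145 False [-0.0292  0.0007  0.12  ] [-6.9 -5.2 23.8] [-1.19  1.52 -0.02]
32.8083
```

```bash
python3 - <<'E'
from h import *
for a in (5,15,30,45,60,75,88,96):
    t=robot.current_time_s()
    robot.line_to(B(-.0295,.0009,.1175),[180,0,180+PSI-a],velocity=.05,f_stop=40)
    f=robot.current_contact_force()
    print(a,round(robot.current_time_s()-t,2),round((180+PSI-robot.current_eef_rot()[2])%360,1),inB(robot.current_tool_pos()).round(4),np.round(f,1),np.round(robot.current_torque(),2),round(robot.current_joint_positions()[6],1),round(robot.current_finger_gap(),3))
    if np.linalg.norm(f)>45: break
print(robot.current_time_s())
E
```

```text
5 0.25 5.0 [-0.0292  0.0009  0.1201] [-2.6 -3.7 13.4] [-0.94  0.71  0.  ] 70.8 0.098
15 0.32 15.0 [-0.0292  0.0008  0.1202] [-3.1 -3.4 13.8] [-0.91  0.73  0.04] 61.7 0.095
30 0.41 30.0 [-0.0294  0.0007  0.1201] [-4.1 -4.2 14.8] [-0.94  0.84 -0.  ] 48.2 0.105
45 0.41 45.0 [-0.0296  0.0006  0.1201] [-3.1 -4.  14.8] [-0.94  0.91  0.09] 34.7 0.105
60 0.41 60.0 [-0.0298  0.0005  0.1201] [-4.7 -3.6 15.4] [-0.96  1.1   0.02] 21.3 0.099
75 0.41 75.0 [-0.0298  0.0006  0.1201] [-5.2 -3.2 14.2] [-0.92  1.11  0.07] 7.9 0.096
88 0.38 88.0 [-0.0297  0.0008  0.1201] [-4.2 -3.9 14.4] [-0.87  1.09  0.04] -3.7 0.098
96 0.29 96.0 [-0.0297  0.0008  0.1201] [-4.  -4.7 14.7] [-0.88  1.14  0.1 ] -10.9 0.107
35.6833
```

```bash
python3 - <<'E'
from h import *
tz=lambda: np.mean([robot.current_torque()[2] for _ in range(10)])
print(tz())
for a in (99,101,103):
    robot.line_to(B(-.0295,.0009,.1175),[180,0,180+PSI-a],velocity=.05); robot.pause(.2)
    print(a,round((180+PSI-robot.current_eef_rot()[2])%360,1),inB(robot.current_tool_pos()).round(4),np.round(robot.current_contact_force(),1),round(tz(),3),round(robot.current_finger_gap(),3))
    if tz()>.5: break
k=grab('wrist','g4.png'); s=grab('scene','s6.png'); t=grab('top','t6.png'); print(robot.current_time_s())
a=np.hstack([cv2.resize(k[100:350,195:445],(400,400),interpolation=3),cv2.resize(t[130:270,240:380],(400,400),interpolation=3)])
cv2.imwrite('pics/c8.png',cv2.cvtColor(a,cv2.COLOR_RGB2BGR))
E
```

```text
0.1021080873076706
99 98.9 [-0.0298  0.0007  0.1201] [-3.7 -4.3 14.6] 0.106 0.099
101 101.0 [-0.0298  0.0007  0.1201] [-4.8 -4.1 14.9] 0.102 0.1
103 102.9 [-0.0298  0.0008  0.1201] [-4.9 -3.7 14.7] 0.183 0.1
37.1833
```

View pics/c8.png

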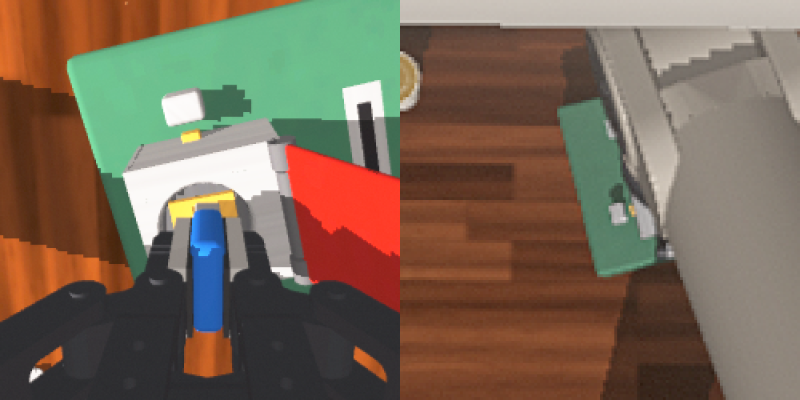

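```bash
python3 - <<'E'
from h import *
print(recognise('knife','top'),recognise('knife','scene'))
workorder.close_job(); print(robot.current_time_s())
E
```

```text
[] [{'rect': [277.9, 147.3, 19.9, 20.5], 'p': 0.34}]
the job is handed in; nothing more can be done
the job is handed in; nothing more can be done
```

```bash
python3 - <<'E'
import cv2,numpy as np
a=cv2.imread('pics/top0.png').astype(int);b=cv2.imread('pics/t6.png').astype(int)
for r in [(195,265,196,212),(150,172,180,206),(148,171,227,247),(142,163,403,422)]:
    print(np.abs(a-b)[r[0]:r[1],r[2]:r[3]].mean().round(1), b[r[0]:r[1],r[2]:r[3]].max())
E
```

```text
10.6 255
1.4 255
1.2 230
1.7 213
```

The job is handed in at about 37 s: the knife levered the cover open and I laid it back down. The key went fully home and is held about 103° clockwise against the stop, with the bolt drawn in. The pods and the shaker look unmoved in the before-and-after top views. The detector did not find the knife in its last check before hand-in; the touch contact as I set it down, and a bright shape at that spot in the last top picture, suggest it is lying there.

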